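# Strip the shaker clamp and pile the boxes

### The arm

A 6-joint arm with a two-finger parallel gripper is mounted at the origin on a cart in front of the work surface, level with it; the furniture and walls round the work are solid. World frame = base frame: x ahead of the robot, y to its left, z up, the work surface at z = 0. Lengths are in m, angles in rad, forces in N, time in s.
With the tool pointing down it reaches from about 0.275 to 0.825 m from the base axis. Payload 4.9 kg.
Tool frame: the origin (TCP) lies midway between the tips of the shut fingers; the grasp point (between the pads) lies 19 mm behind it (grip_point_offset is the distance from the TCP to the grasp point, in m); z points along the fingers, y is the line along which they close (so a half turn about z gives the same grasp; the last joint's range is limited). The gripper opens to 85 mm and grips with 20 to 120 N. Pads are 22 mm wide; open, the fingers measure 114 mm over their backs; the gripper's body (76 mm by 85 mm) begins 54 mm behind the grasp point. The pads swing forward as they close: fully open they stand 13 mm farther back than shut.
Start: joints at [1.094, 0.326, -0.193, 1.052, 0, 1.437], TCP at [0.185, 0.518, 0.204] pointing down, gripper open.
Joint ranges: [-2.65, 2.65], [-0.97, 1.79], [-1.3, 1.35], [-1.93, 2.1], [-1.47, 1.37], [-3.14, 3.14]. Speed limits (rad/s): [2.57, 2.57, 3.14, 3.14, 3.14, 3.14].

### API

Orientations are given as a rotation vector (axis times angle).
In Python, from cell import * gives the robot as it stands. Calls block until the motion is done:
- movep(position, orientation): joint-space move of the TCP to a pose.
- move_l(position, velocity=0.15, rot=None, until_force=None): straight line of the TCP; rot=None keeps the orientation; velocity is the mean speed in m/s. With until_force (N) it stops when the force on the tool has changed by that much, and returns True; else False.
- set_joints(angles): joint-space move.
- let_go() and grab(newtons=None): open the fingers fully, or close them until they stop; newtons is the grip in N (None keeps the last).
- sleep(seconds).
- ik(position, orientation): joint angles nearest the present ones, or None.
- get_state(): the state.
- grab_frame(name): name is "scene" or "side" or "wrist"; returns a dict with "img" (420x560x3 uint8, red, green, blue), "fx", "fy", "cx", "cy" (pixels), "k1" (the pictures are not rectified: a ray, as slopes to the right and down, at radius r is drawn at 1 + k1 r^2 times it, then the intrinsics apply), "cam_to_world" (4x4, takes a point from camera to world coordinates); the wrist camera has in their place "T_tool_cam" (4x4, takes a point from camera to tool coordinates, whose origin is the TCP and whose axes are the flange's). Camera axes: x right, y down, z forward; pixel columns grow to the right and rows downward; lengths in m; the calibration is good to about 2 mm. A picture is of the moment at which its call begins: read the wrist's pose just before it. There is no depth.
A pose or a line that the arm cannot do raises MotionError and nothing moves.
- sign_off(): hands the job in; it is judged then, once.
Trained networks look in the newest picture that a camera, given by its name, has taken for a name from the list of things; names that differ only in an ending like _2 or _b are one class to them, and where a whole thing is asked for, a point or a joint stands for the part that bears it (a point fixed in the world has none). Each returns a list of dicts, best first, with "score" (0 to 1); they miss things now and then, are a little off and sometimes report something else, mostly with a low value. They report only what shows in the picture. A call takes as long as a camera call.
- spot_in(camera, name): "centre" ([column, row] in pixels, amid what is visible of it).
- silhouettes(camera, name): "mask" (420x560 bool, what is visible of it) and "centre" ([column, row] in pixels, amid what is visible of it).
- tip_of(camera, name): "centre" ([column, row] in pixels: a listed point, or the origin of a listed thing).
The state is a dict: "clock": time; "q": joint angles; "joint_velocities": joint speeds; "tau": joint torques, N m; "position": TCP position; "eef_rot": TCP orientation; "contact_force": force on the tool from outside, world axes, zero at the start; "wrist_torque": the same for the moment, N m; "finger_gap": opening from 0.0 (shut) to 1.0 (fully open); "grasp_force": force on a finger pad.
Only numpy, scipy, OpenCV 4.12 (cv2) and the standard library are available. Lean on these libraries where they do the work, as an engineer would, in place of code of your own. Each camera call takes 0.05 s, during which the arm holds its last target. There are 200 camera calls.

### The job

The shaker run is over: take the clamp apart from its stud in order (hand nut, then washer, then hold-down bar), putting the nut and the washer in the small yellow tray and laying the bar flat on the bench. Only then take every lidded box off the platform and stack them all, lids up, in one squarely aligned pile in the shallow steel tray. Leave the timer and the reagent trough where they are.

Things in the scene. Friction and masses are not known exactly. Their poses are not given: they have to be found in the camera images.
- shaker: orbital shaker, fixed, white housing 200 (x) x 280 (y) mm; origin at the centre of its underside on the bench, its x points away from its front panel, z up. A clamping stud stands in the middle of its platform; boxes stand in one row along its y at some of y = -106, -70, -34, +34, +70, +106 mm, up to 12 mm off in x, 56 mm sides facing each other; the bar passes 2 mm above their lids
- platform (a point): centre of the top of the platform's black mat, 88 mm above the bench, on the stud's axis; the boxes stand at this height
- rail_left (a point): middle of the top of the left of two aluminium rails (along the shaker's x, at y = +131 and -131 mm, 10 mm wide, top 110 mm above the bench). Small blocks 6 mm high at x = +-21.5 mm on each rail keep the bar between them with about 1.5 mm play
- stud_top (a point): top of the steel stud (8 mm thick), on its axis, 141.5 mm above the bench. A cross pin goes through its head: along the shaker's y, 20 mm long, 4 mm wide, from 136.5 mm to 141.5 mm above the bench. Stud and pin are fixed
- nut: black quarter-turn hand nut, 50 x 36 x 22 mm (x, y, z), 60 g; origin at the centre of its underside, 126 mm above the bench at first; z up. Two flats to grip at y = +-18 mm, lobes at its x ends. It lies loose on the washer, hooked under the stud's pin; no thread, no stop: it turns freely either way
- nut_slot (a point): centre of the top of the nut's 8 mm floor, axes as the nut's. A slot 26 mm long (along x) and 9 mm wide goes through the floor; when it lies along the pin (nut's x along the shaker's y, either way round, within 0.2 rad) the nut lifts straight off; at first it stands 0.8 to 1.6 rad off that
- washer: steel washer, ring of 42 mm outside and 25 mm inside diameter, 8 mm thick, 50 g; origin at the centre of its underside; lies loose on the bar round the stud, underside 118 mm above the bench; passes over the pin
- bar: aluminium hold-down bar, 32 x 270 x 8 mm (x, y, z), 150 g; origin mid underside, 110 mm above the bench at first; lies along its y on both rails. A slot in its middle, 28 mm (along y) x 10 mm, passes straight up over stud and pin. Can be gripped across its 32 mm width at the middle, astride the stud, fingers reaching down beside it (no box within 16 mm of the middle along y)
- box_a: lidded incubation box, grey plastic with a white lid, 56 x 32 x 20 mm (x, y, z), smooth straight sides, about 60 g; origin at the centre of its underside, z up through the lid, long side along its x. Three to five of the six boxes are there in a run (an absent one reads None)
- box_b: lidded incubation box, grey plastic with a white lid, 56 x 32 x 20 mm (x, y, z), smooth straight sides, about 60 g; origin at the centre of its underside, z up through the lid, long side along its x. Three to five of the six boxes are there in a run (an absent one reads None)
- box_c: lidded incubation box, grey plastic with a white lid, 56 x 32 x 20 mm (x, y, z), smooth straight sides, about 60 g; origin at the centre of its underside, z up through the lid, long side along its x. Three to five of the six boxes are there in a run (an absent one reads None)
- box_d: lidded incubation box, grey plastic with a white lid, 56 x 32 x 20 mm (x, y, z), smooth straight sides, about 60 g; origin at the centre of its underside, z up through the lid, long side along its x. Three to five of the six boxes are there in a run (an absent one reads None)
- box_e: lidded incubation box, grey plastic with a white lid, 56 x 32 x 20 mm (x, y, z), smooth straight sides, about 60 g; origin at the centre of its underside, z up through the lid, long side along its x. Three to five of the six boxes are there in a run (an absent one reads None)
- box_f: lidded incubation box, grey plastic with a white lid, 56 x 32 x 20 mm (x, y, z), smooth straight sides, about 60 g; origin at the centre of its underside, z up through the lid, long side along its x. Three to five of the six boxes are there in a run (an absent one reads None)
- parts_tray: small yellow open tray, loose, 76 x 110 x 34 mm (x, y, z) outside, walls 2 to 3 mm, floor 2 mm; origin at the centre of its underside; for the nut and the washer (a short drop into it is fine)
- carry_tray: shallow steel tray, loose, 150 x 130 mm (x, y), rim 14 mm high, walls and floor 3 mm; origin at the centre of its underside; the pile goes on its floor, anywhere near its middle
- timer: white lab timer standing on edge, 25 x 75 x 62 mm, bystander; origin at the centre of its underside
- reservoir: white reagent trough, 45 x 120 x 26 mm, bystander; origin at the centre of its underside

How it is judged:
By the outcome, as a careful person would: the job done as asked, in the order asked, and still so for the second after the job is handed in, with the robot touching nothing.
Of box_a, box_b, box_c, box_d, box_e, box_f only 3 to 5 are there at a start; the rules pass over those that are not, and their reading is None.
At some moment in a run one of parts_tray, carry_tray may be knocked a few centimetres aside while the robot is not near it.
Once in a run the grip may slacken for a moment while it holds something.
It also fails if it takes over 210 s, if anything falls off the work surface, if the arm or the gripper's body presses on something with over 40 N, if the wrist force passes 120 N, or if a joint passes its speed limit or range.

## Working session

There is one attempt and no reset: what is moved stays moved. The work goes in short steps, each a Python script; the robot and the scene stay as the last script left them, time stands still between calls to the robot, and variables do not carry over. Pictures are saved under pics/ and viewed, at most 16 in all, crops included, and the job is handed in when it is done.

```bash
ls; mkdir -p pics; cat > h.py <<'E'
from cell import *
import numpy as np, cv2
from scipy.spatial.transform import Rotation as R
def frame(name):
    s=get_state(); f=grab_frame(name)
    if name=="wrist":
        T=np.eye(4);T[:3,:3]=R.from_rotvec(s["eef_rot"]).as_matrix();T[:3,3]=s["position"]
        f["cam_to_world"]=T@np.array(f["T_tool_cam"])
    return f
def ray(f,px):
    d=np.array([(px[0]-f["cx"])/f["fx"],(px[1]-f["cy"])/f["fy"]])
    u=d.copy()
    for _ in range(30): u=d/(1+f["k1"]*(u@u))
    T=np.array(f["cam_to_world"]); return T[:3,3],T[:3,:3]@np.array([u[0],u[1],1])
def onz(f,px,z):
    o,d=ray(f,px); return o+d*(z-o[2])/d[2]
def proj(f,p):
    T=np.array(f["cam_to_world"]); c=T[:3,:3].T@(np.array(p)-T[:3,3]); u=c[:2]/c[2]; u=u*(1+f["k1"]*(u@u))
    return np.array([u[0]*f["fx"]+f["cx"],u[1]*f["fy"]+f["cy"]])
def save(f,n,big=1): cv2.imwrite("pics/"+n,cv2.resize(cv2.cvtColor(np.array(f["img"]),cv2.COLOR_RGB2BGR),None,fx=big,fy=big))
def down(yaw):  # tool pointing down, tool y (closing line) at angle yaw+90deg from world x
    return (R.from_euler('z',yaw)*R.from_rotvec([np.pi,0,0])).as_rotvec()
E
python3 - <<'E'
from h import *
print(get_state())
for n in ("scene","side"):
    f=frame(n); save(f,n+"0.png",1.4); print(n,f["fx"],f["k1"],np.round(f["cam_to_world"],3).tolist())
    for t,z in (("platform",.088),("rail_left",.11),("stud_top",.1415),("nut",.126),("nut_slot",.134),("parts_tray",0),("carry_tray",0),("timer",0),("reservoir",0),("box_a",.088),("shaker",0),("bar",.11),("washer",.118)):
        print(t,[(round(r["score"],2),np.round(r["centre"]).tolist(),np.round(onz(f,r["centre"],z)[:2],3).tolist()) for r in tip_of(n,t)][:6])
E
```

```text
pics
{'clock': 0.0, 'q': array([ 1.09378312e+00,  3.26943910e-01, -1.93553470e-01,  1.05199768e+00,
        5.57204794e-06,  1.43661051e+00]), 'joint_velocities': array([-0.00243304, -0.00016066, -0.00013862, -0.0001355 , -0.00199236,
        0.00064386]), 'tau': array([-1.09131943e-03, -4.43400264e+01,  2.62439775e+01,  1.55171641e-02,
       -1.98307616e-04,  8.82106377e-06]), 'position': array([0.18458126, 0.51745573, 0.2036134 ]), 'eef_rot': array([-5.35790468e-01, -3.09504154e+00,  2.54168066e-03]), 'contact_force': array([-0.48319558,  0.43675274, -0.20469397]), 'wrist_torque': array([ 0.01221468, -0.01084052,  0.03135022]), 'grasp_force': 0.0, 'finger_gap': 0.9991872481952436}
scene 497.932462386809 -0.013283290258498266 [[0.682, -0.428, 0.593, -0.214], [-0.731, -0.398, 0.554, -0.75], [-0.001, -0.812, -0.584, 0.896], [0.0, 0.0, 0.0, 1.0]]
platform [(0.64, [220.0, 185.0], [0.559, 0.215])]
rail_left [(0.65, [202.0, 160.0], [0.594, 0.336]), (0.28, [226.0, 188.0], [0.537, 0.163])]
stud_top [(0.7, [222.0, 172.0], [0.558, 0.198])]
nut [(0.62, [218.0, 175.0], [0.554, 0.212]), (0.56, 
[... 1243 characters left out ...]
[0.609, -0.167])]
nut []
nut_slot [(0.71, [262.0, 170.0], [0.571, 0.216]), (0.42, [252.0, 170.0], [0.538, 0.228])]
parts_tray [(0.57, [296.0, 327.0], [0.463, -0.36])]
carry_tray [(0.62, [280.0, 271.0], [0.5, -0.149])]
timer [(0.57, [330.0, 248.0], [0.685, -0.099])]
reservoir [(0.62, [319.0, 227.0], [0.7, 0.016])]
box_a [(0.56, [263.0, 191.0], [0.552, 0.155]), (0.54, [253.0, 170.0], [0.572, 0.318]), (0.53, [259.0, 188.0], [0.55, 0.183]), (0.39, [260.0, 174.0], [0.585, 0.281]), (0.35, [255.0, 172.0], [0.574, 0.299])]
shaker [(0.88, [260.0, 202.0], [0.569, 0.23])]
bar [(0.84, [260.0, 179.0], [0.559, 0.201])]
washer [(0.38, [262.0, 179.0], [0.56, 0.182]), (0.16, [297.0, 328.0], [0.415, -0.464])]
```

```bash
python3 - <<'E'
from h import *
f=frame("scene")
T=np.array(grab_frame("wrist")["T_tool_cam"]); print(T.round(3).tolist())
p=np.array([.565,.215,.42]); r=down(-.17+np.pi/2)
for r in (down(-.17+np.pi/2),down(-.17-np.pi/2)): print(ik(p,r),ik([.5,-.145,.2],r), ik([.46,-.365,.2],r))
r=down(-.17-np.pi/2)
if ik(p,r) is None: r=down(-.17+np.pi/2)
movep(p,r)
f=frame("wrist"); save(f,"w0.png",1.4)
for t,z in (("platform",.088),("rail_left",.11),("stud_top",.1415),("nut",.126),("nut_slot",.134),("box_a",.088),("bar",.11),("washer",.118)):
        print(t,[(round(r["score"],2),np.round(r["centre"]).tolist(),np.round(onz(f,r["centre"],z)[:2],3).tolist()) for r in tip_of("wrist",t)][:6])
print(get_state()["clock"])
E
```

```text
[[-0.001, -0.956, -0.294, 0.075], [1.0, -0.001, -0.0, 0.001], [-0.0, -0.294, 0.956, -0.17], [0.0, 0.0, 0.0, 1.0]]
[2.41559546e-01 4.14787365e-01 4.79198267e-01 1.63520723e+00
 4.44089210e-16 1.98235587e+00] [-4.24107821e-01  2.75069115e-01 -2.75898887e-01  1.01982833e+00
  4.44089210e-16  1.31668851e+00] [-0.79641886  0.39798928 -0.09806191  1.07474513  0.          0.94437747]
[ 0.24155955  0.41478736  0.47919827  1.63520723  0.         -1.15923678] [-0.42410782  0.27506911 -0.27589889  1.01982833  0.         -1.82490415] [-0.79641886  0.39798928 -0.09806191  1.07474513  0.         -2.19721518]
platform [(0.8, [280.0, 153.0], [0.562, 0.216])]
rail_left [(0.85, [275.0, 239.0], [0.592, 0.342])]
stud_top [(0.57, [278.0, 165.0], [0.566, 0.223])]
nut [(0.83, [280.0, 161.0], [0.563, 0.221])]
nut_slot [(0.84, [280.0, 158.0], [0.562, 0.216])]
box_a [(0.87, [285.0, 200.0], [0.567, 0.289]), (0.76, [276.0, 133.0], [0.562, 0.185]), (0.7, [276.0, 182.0], [0.575, 0.258]), (0.69, [282.0, 224.0], [0.578, 0.328]), (0.64, [281.0, 107.0], [0.549, 0.151])]
bar [(0.95, [277.0, 158.0], [0.566, 0.219]), (0.59, [278.0, 166.0], [0.567, 0.231])]
washer [(0.57, [277.0, 159.0], [0.567, 0.219])]
4.1667
```

View pics/scene0.png

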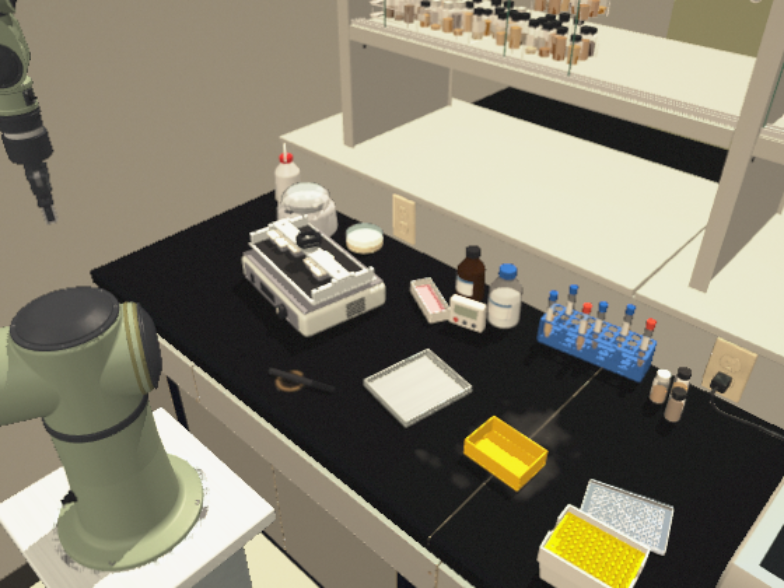

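View pics/w0.png

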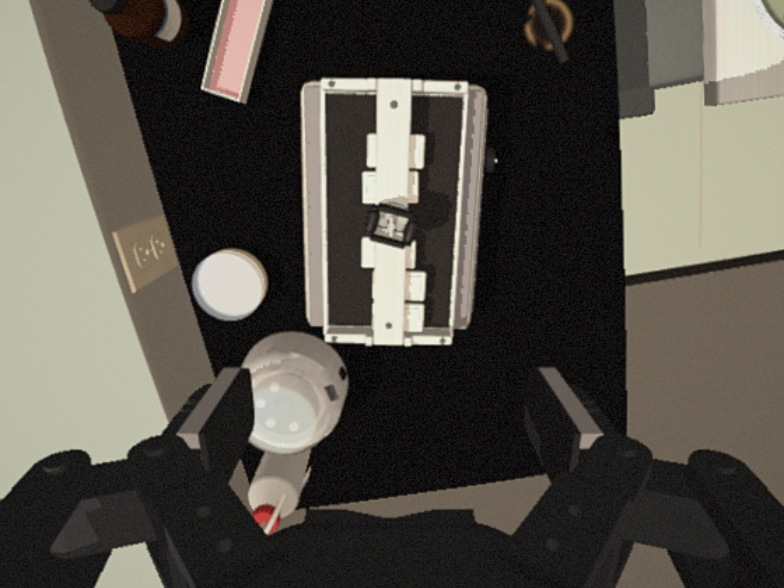

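```bash
cat >> h.py <<'E'
def rect(f,mask,z):
    """oriented rectangle of a mask's outline put on plane z: centre, long-axis angle, sizes"""
    m=mask.astype(np.uint8); n,l,st,_=cv2.connectedComponentsWithStats(m); m=(l==1+np.argmax(st[1:,4])).astype(np.uint8)
    c=max(cv2.findContours(m,cv2.RETR_EXTERNAL,cv2.CHAIN_APPROX_NONE)[0],key=len)[:,0]
    P=np.array([onz(f,p,z)[:2] for p in c])
    (cx,cy),(w,h),a=cv2.minAreaRect((P*1000).astype(np.float32)); a=np.radians(a)
    if h>w: w,h,a=h,w,a+np.pi/2
    return np.round([cx/1000,cy/1000],4),round((a+np.pi/2)%np.pi-np.pi/2,3),(round(w,1),round(h,1))
E
python3 - <<'E'
from h import *
yaw=-.17-np.pi/2
p=np.array([.563,.217,.34])+.02*np.array([np.cos(yaw),np.sin(yaw),0])
movep(p,down(yaw))
f=frame("wrist"); save(f,"w1.png",1.4)
for t,z in (("platform",.088),("rail_left",.11),("stud_top",.1415),("nut",.126),("nut_slot",.134),("box_a",.088),("bar",.11)):
        print(t,[(round(r["score"],2),np.round(r["centre"]).tolist(),np.round(onz(f,r["centre"],z)[:2],4).tolist()) for r in tip_of("wrist",t)][:6])
for t,z in (("bar",.118),("nut",.148),("box_a",.108),("shaker",.088)):
    for r in silhouettes("wrist",t)[:5]: print(t,round(r["score"],2),rect(f,r["mask"],z))
E
```

```text
platform []
rail_left [(0.86, [276.0, 276.0], [0.5868, 0.3441])]
stud_top [(0.95, [277.0, 189.0], [0.5636, 0.2181]), (0.66, [283.0, 124.0], [0.5456, 0.1477]), (0.25, [274.0, 277.0], [0.5873, 0.3279])]
nut [(0.97, [277.0, 188.0], [0.5646, 0.221])]
nut_slot [(0.68, [278.0, 186.0], [0.5627, 0.2158])]
box_a [(0.9, [283.0, 232.0], [0.5689, 0.2924]), (0.79, [273.0, 152.0], [0.563, 0.1835]), (0.74, [280.0, 125.0], [0.5494, 0.1519]), (0.71, [279.0, 255.0], [0.5799, 0.3252]), (0.54, [272.0, 204.0], [0.576, 0.2507])]
bar [(0.86, [274.0, 183.0], [0.5677, 0.2182])]
bar 0.89 (array([0.5493, 0.1436]), np.float64(1.359), (118.3, 34.6))
bar 0.6 (array([0.5648, 0.2244]), np.float64(-0.428), (54.9, 42.0))
nut 0.58 (array([0.564 , 0.2166]), np.float64(-0.42), (50.5, 38.8))
box_a 0.91 (array([0.5811, 0.1815]), np.float64(1.387), (30.3, 12.1))
box_a 0.85 (array([0.5938, 0.2473]), np.float64(1.427), (30.7, 13.5))
box_a 0.73 (array([0.5281, 0.1548]), np.float64(1.411), (31.2, 14.2))
box_a 0.72 (array([0.558 , 0.3262]), np.float64(1.409), (35.3, 20.1))
box_a 0.66 (array([0.5511, 0.2913]), np.float64(1.365), (36.6, 21.4))
shaker 0.77 (array([0.6187, 0.2152]), np.float64(1.381), (290.6, 75.6))
shaker 0.59 (array([0.5664, 0.2322]), np.float64(-0.42), (60.8, 46.9))
shaker 0.31 (array([0.5586, 0.3363]), np.float64(1.409), (37.1, 21.1))
```

View pics/w1.png

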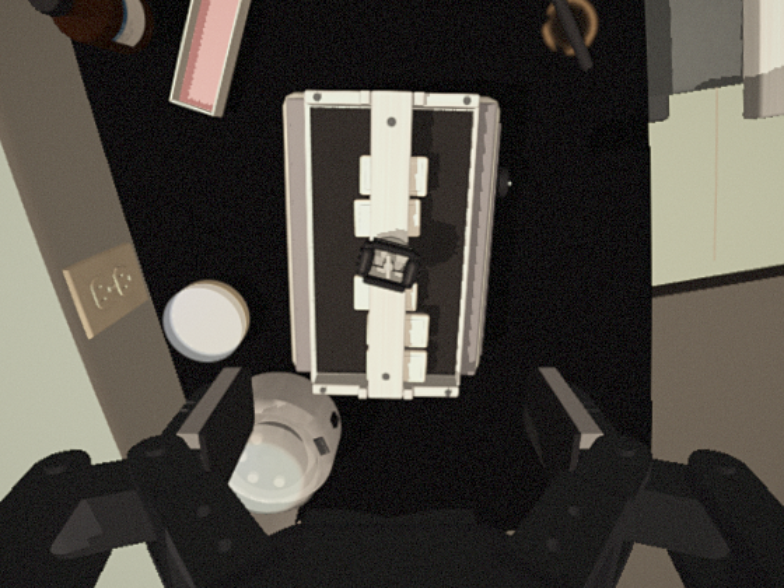

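```bash
python3 - <<'E'
from h import *
f=frame("wrist")
P=lambda x,y,z: onz(f,(x/1.4,y/1.4),z)[:2]
a,b,c,d=[P(*q,.11) for q in((317,97),(466,100),(323,391),(447,393))]
print("screws",a,b,c,d,"centre",(a+b+c+d)/4, [np.arctan2(*(v)[::-1]) for v in(a-b,c-d,c-a,d-b)],np.linalg.norm(c-a))
a,b,c,d=[P(*q,.118) for q in((371,91),(411,91),(367,397),(403,397))]
print("bar",(a+b+c+d)/4,[np.arctan2(*v[::-1]) for v in (c-a,d-b)],np.linalg.norm(c-a))
img=np.array(f["img"])[100:290,190:370]; cv2.imwrite("pics/crop1.png",cv2.resize(cv2.cvtColor(img,cv2.COLOR_RGB2BGR),None,fx=3.1,fy=3.1,interpolation=cv2.INTER_CUBIC))
s=np.array(tip_of("wrist","stud_top")[0]["centre"]);n=tip_of("wrist","nut_slot")
print(onz(f,s,.1415),[onz(f,q["centre"],.134) for q in n])
E
```

```text
screws [0.59843506 0.07959354] [0.48110255 0.10215011] [0.64900745 0.33868297] [0.53185385 0.3609943 ] centre [0.56509973 0.22035523] [np.float64(-0.18992762145252565), np.float64(-0.18819154336323518), np.float64(1.378027330725414), np.float64(1.3771834768492934)] 0.2639789697283567
bar [0.56496419 0.21833916] [np.float64(1.3748631278317656), np.float64(1.3850804739349951)] 0.2692471518888055
[0.56368792 0.22262226 0.1415    ] [array([0.56104761, 0.21820857, 0.134     ])]
```

View pics/crop1.png

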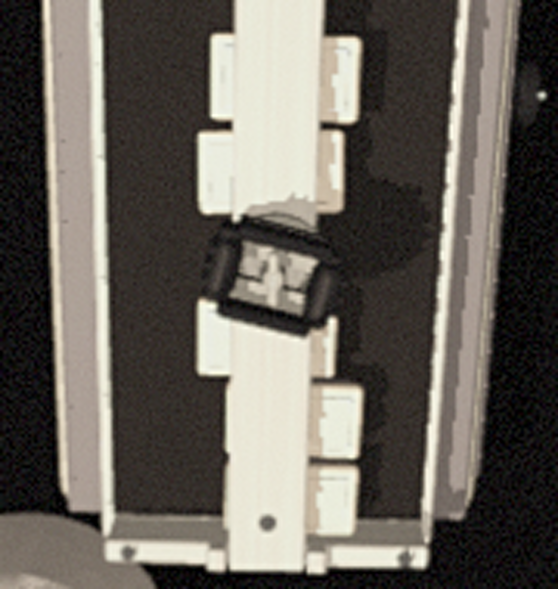

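```bash
cat >> h.py <<'E'
C=np.array([.5643,.2190]); SY=-.192   # shaker centre, yaw
def S(x,y,z): return np.r_[C+R.from_euler('z',SY).as_matrix()[:2,:2]@[x,y],z]
def st():
    s=get_state(); return "t %.1f pos %s F %s T %s gap %.3f gf %.1f"%(s["clock"],np.round(s["position"],4),np.round(s["contact_force"],1),np.round(s["wrist_torque"],2),s["finger_gap"],s["grasp_force"])
E
python3 - <<'E'
from h import *
y0=-.42
movep(np.r_[C,.20],down(y0)); print(st())
print(move_l(np.r_[C,.128],.08,until_force=8),st())
grab(20); sleep(.3); print(st())
f=frame("wrist"); save(f,"g.png")
E
```

```text
t 6.5 pos [0.5646 0.219  0.2005] F [-0.4  0.5  0.1] T [0.01 0.06 0.03] gap 0.997 gf 0.0
False t 7.6 pos [0.5648 0.2191 0.1286] F [-1.1  0.9 -0.1] T [-0.01 -0.04  0.  ] gap 0.996 gf 0.0
t 8.6 pos [0.5643 0.219  0.128 ] F [-0.4  0.7  0.5] T [ 0.01 -0.01 -0.  ] gap -0.004 gf 0.0
```

View pics/g.png

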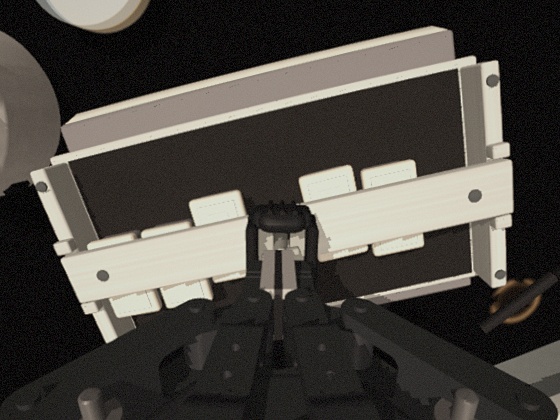

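```bash
python3 - <<'E'
from h import *
f=frame("wrist")
m=R.from_euler('z',-.42).as_matrix()
for z in(.126,.148): print(z,[proj(f,np.r_[C,z]+m@[x,y,0]).round().tolist() for x,y in((25,18),(25,-18),(-25,-18),(-25,18)) for x,y in [(x/1e3,y/1e3)]])
print("tcp",proj(f,get_state()["position"]),"stud",proj(f,np.r_[C,.1415]),[q["centre"] for q in tip_of("wrist","stud_top")],[ (q["score"],q["centre"]) for q in tip_of("wrist","nut")])
img=np.array(f["img"])[170:330,180:380]; cv2.imwrite("pics/crop2.png",cv2.resize(cv2.cvtColor(cv2.convertScaleAbs(img,alpha=2.2,beta=10),cv2.COLOR_RGB2BGR),None,fx=3.7,fy=3.7,interpolation=cv2.INTER_CUBIC))
E
```

```text
0.126 [[246.0, 199.0], [314.0, 199.0], [311.0, 282.0], [249.0, 282.0]]
0.148 [[242.0, 212.0], [319.0, 212.0], [315.0, 304.0], [246.0, 304.0]]
tcp [280.19751517 243.58184788] stud [280.35976634 254.22349151] [[278.6, 258.5], [281.1, 249.2]] []
```

View pics/crop2.png

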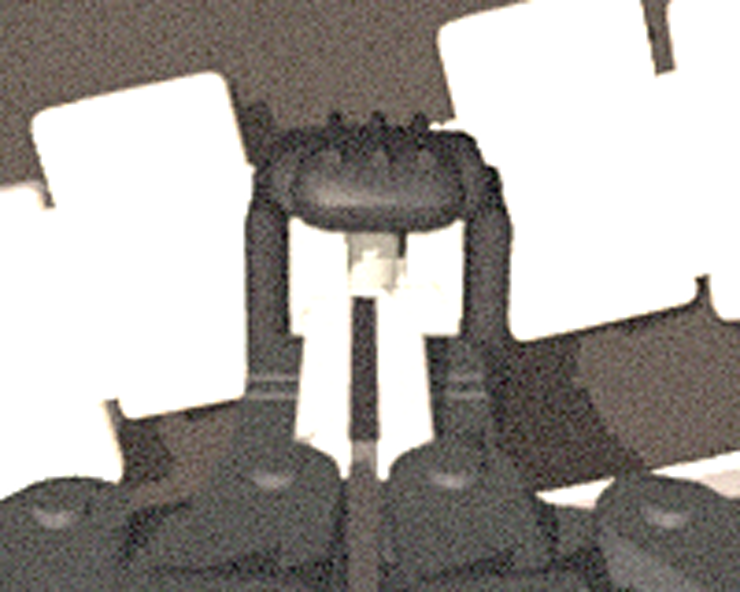

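```bash
python3 - <<'E'
from h import *
print(st()); sleep(.3); print(st()); grab(40); print(st()); sleep(.3); print(st())
y=-.42-.25
move_l(np.r_[C,.1285],.05,rot=down(y)); print(st())
f=frame("wrist"); 
img=np.array(f["img"])[150:350,150:410]; cv2.imwrite("pics/crop3.png",cv2.resize(cv2.cvtColor(cv2.convertScaleAbs(img,alpha=1.3,beta=10),cv2.COLOR_RGB2BGR),None,fx=3,fy=3,interpolation=cv2.INTER_CUBIC))
E
```

```text
t 8.8 pos [0.5643 0.219  0.128 ] F [-0.3  0.6  0.4] T [-0.04  0.01 -0.02] gap 0.002 gf 0.0
t 9.1 pos [0.5643 0.219  0.128 ] F [-0.5 -0.6 -0.4] T [-0.    0.01 -0.02] gap -0.001 gf 0.0
t 9.3 pos [0.5643 0.219  0.128 ] F [ 0.7 -0.1  0.6] T [-0.04 -0.01 -0.03] gap -0.001 gf 0.0
t 9.7 pos [0.5644 0.219  0.128 ] F [ 0.8 -0.   0.7] T [ 0.01 -0.02  0.05] gap 0.000 gf 0.0
t 10.1 pos [0.5643 0.219  0.1285] F [-0.  -0.9 -0. ] T [-0.03 -0.04 -0.02] gap -0.001 gf 0.0
```

View pics/crop3.png

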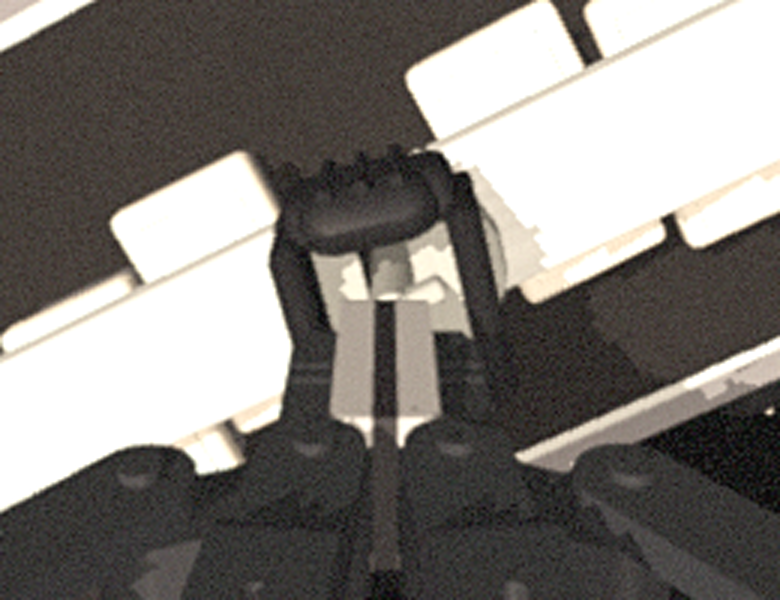

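```bash
python3 - <<'E'
from h import *
print(move_l(np.r_[C,.105],.02,until_force=4)); print(st())
q=get_state()["position"]; move_l(q+[0,0,.03],.1); print(st())
E
```

```text
True
t 10.8 pos [0.5642 0.219  0.1146] F [-0.3 -0.5  4.8] T [-0.09  0.25  0.06] gap 0.000 gf 2.8
t 11.3 pos [0.5643 0.219  0.1445] F [-0.4  0.1 -0.8] T [0.02 0.01 0.01] gap -0.001 gf 0.0
```

```bash
python3 - <<'E'
from h import *
f=frame("wrist"); s=get_state(); M=R.from_rotvec(s["eef_rot"]).as_matrix(); p=s["position"]
for x in (.011,0,-.011):
  print(x,[(d,proj(f,p+M@[x,0,-d/1000]).round().tolist()) for d in (0,5,10,13,20,27)])
# look at the stud/nut now and width check
print("nut w/ z", [proj(f,p+M@[.011,y,-.005]).round().tolist() for y in (.01,-.01)])
save(f,"w2.png",1.4)
E
```

```text
0.011 [(0, [281.0, 224.0]), (5, [281.0, 228.0]), (10, [281.0, 231.0]), (13, [281.0, 233.0]), (20, [281.0, 239.0]), (27, [281.0, 245.0])]
0 [(0, [281.0, 243.0]), (5, [281.0, 247.0]), (10, [281.0, 251.0]), (13, [281.0, 253.0]), (20, [281.0, 259.0]), (27, [281.0, 266.0])]
-0.011 [(0, [281.0, 261.0]), (5, [281.0, 265.0]), (10, [281.0, 270.0]), (13, [281.0, 272.0]), (20, [281.0, 279.0]), (27, [281.0, 286.0])]
nut w/ z [[300.0, 228.0], [262.0, 228.0]]
```

View pics/w2.png

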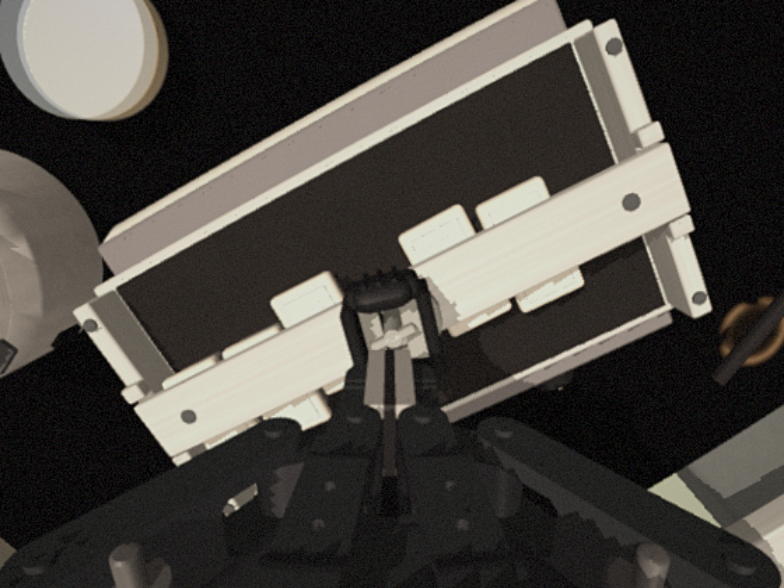

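```bash
python3 - <<'E'
from h import *
r=down(SY-np.pi/2)
movep(S(0,-95,.17)if 0 else S(0,-.095,.17),r); print(st())
print(move_l(S(0,-.095,.085),.03,until_force=4)); print(st())
f=frame("wrist"); save(f,"w3.png")
q=get_state()["position"]; move_l(q+[0,0,.06],.1); print(st())
E
```

```text
t 12.2 pos [0.546  0.1259 0.1695] F [ 0.5 -0.5 -0.1] T [-0.03 -0.   -0.03] gap 0.000 gf 0.0
True
t 14.6 pos [0.5462 0.1257 0.0911] F [-1.1  0.5  4.6] T [-0.    0.07  0.01] gap 0.004 gf 2.5
t 15.4 pos [0.5457 0.1257 0.1506] F [-0.2  0.  -0.2] T [-0.02 -0.01  0.01] gap -0.002 gf 0.0
```

View pics/w3.png

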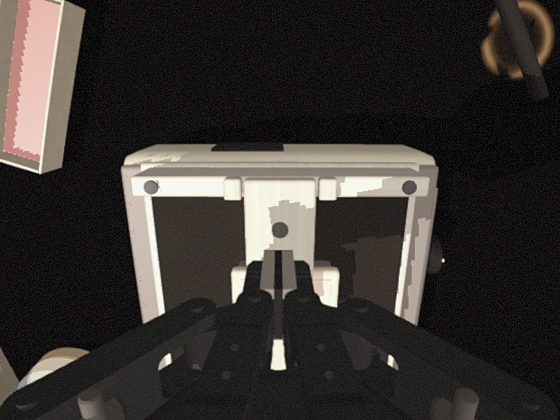

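```bash
cat >> h.py <<'E'
TO=.027  # real (shut) tips lie this far above the reported TCP
def tip(p): p=np.array(p,float).copy(); p[2]-=TO; return p
E
python3 - <<'E'
from h import *
let_go()
y0=-.42
movep(tip(np.r_[C,.18]),down(y0))
print(move_l(tip(np.r_[C,.1255]),.06,until_force=8),st())
grab(20); sleep(.3); print(st())
f=frame("wrist"); save(f,"g2.png")
E
```

```text
False t 18.3 pos [0.5647 0.2191 0.0989] F [ 0.3 -0.1 -0. ] T [-0.03 -0.   -0.  ] gap 0.998 gf 0.0
t 19.1 pos [0.5643 0.2183 0.0989] F [-2.8 -4.8  4.9] T [-0.91  0.48 -0.02] gap 0.414 gf 22.3
```

View pics/g2.png

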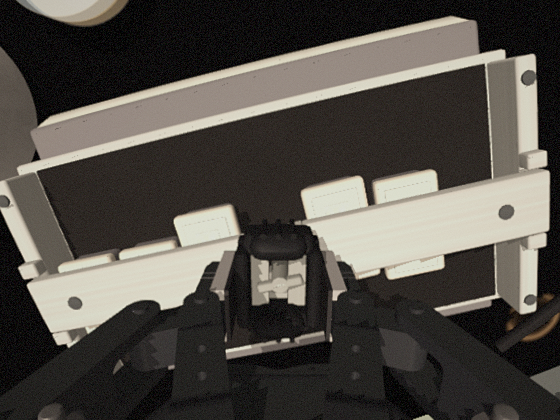

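```bash
cat >> h.py <<'E'
def null(p,rot,k=.00015,n=3,v=.02):
    """shift target p sideways along the felt force"""
    for _ in range(n):
        F=np.mean([(sleep(.05),get_state()["contact_force"])[1] for _ in range(4)],0)
        if np.hypot(*F[:2])<1.5: break
        p=p+np.r_[k*F[:2],0]; move_l(p,v,rot=rot)
    return p,F.round(1)
E
python3 - <<'E'
from h import *
p=tip(np.r_[C,.1265]); r=down(-.42); move_l(p,.02)
p,F=null(p,r); print(p,F,st())
y=-.42; tgt=SY-np.pi/2
grab(35)
for y in np.linspace(y,tgt,8)[1:]:
    move_l(p,.02,rot=down(y)); p,F=null(p,down(y),n=2); print(round(y,2),p.round(4),F,st())
f=frame("wrist"); save(f,"g3.png")
E
```

```text
[0.56408359 0.21788291 0.0995    ] [ 0.2 -0.5 -0.9] t 20.5 pos [0.5643 0.2183 0.0997] F [ 0.1  0.4 -0.6] T [-0.02  0.13 -0.04] gap 0.416 gf 21.6
-0.61 [0.5641 0.2179 0.0995] [ 0.2 -0.1 -0.7] t 21.3 pos [0.5641 0.2179 0.0995] F [ 0.  -0.1 -0.8] T [-0.01  0.02  0.03] gap 0.414 gf 41.9
-0.8 [0.5641 0.2179 0.0995] [ 0.  -0.1 -1.1] t 21.8 pos [0.5641 0.2179 0.0995] F [-0.3  0.1 -0.8] T [-0.03  0.02  0.01] gap 0.409 gf 42.0
-1.0 [0.5641 0.2179 0.0995] [-0.1  0.3 -1.2] t 22.4 pos [0.5641 0.2179 0.0995] F [-0.5  0.1 -0.8] T [-0.02 -0.01 -0.02] gap 0.412 gf 42.0
-1.19 [0.5641 0.2179 0.0995] [-0.3 -0.5 -1. ] t 22.9 pos [0.564  0.2179 0.0995] F [-0.6  0.4 -1.1] T [-0.05  0.05 -0.06] gap 0.413 gf 42.0
-1.38 [0.5641 0.2179 0.0995] [-0.5  0.2 -0.8] t 23.4 pos [0.564  0.2179 0.0994] F [-0.9 -0.1 -0.7] T [-0.11  0.1   0.01] gap 0.412 gf 42.0
-1.57 [0.5641 0.2179 0.0995] [-0.6 -0.7 -0.6] t 24.0 pos [0.564  0.2179 0.0994] F [-0.2 -0.5 -1. ] T [-0.05  0.19  0.01] gap 0.412 gf 42.0
-1.76 [0.5641 0.2179 0.0995] [-1.1 -0.3 -1.2] t 24.5 pos [0.564  0.2179 0.0995] F [-1.5 -0.5 -1.6] T [-0.13  0.27  0.05] gap 0.409 gf 42.0
```

View pics/g3.png

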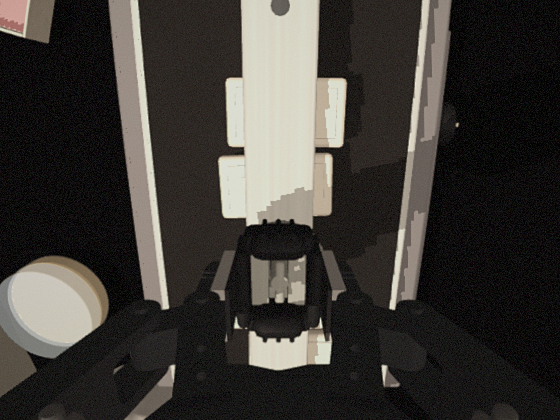

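```bash
sed -i 's/^C=np.array.*/C=np.array([.5641,.2179]); SY=-.192/' h.py; cat >> h.py <<'E'
def look(name,z,xy,h=.40,yaw=-np.pi/2,pic=None):
    movep([xy[0]+.03*np.cos(yaw),xy[1]+.03*np.sin(yaw),h],down(yaw))
    f=frame("wrist")
    if pic: save(f,pic)
    out=[(round(r["score"],2),)+rect(f,r["mask"],z) for r in silhouettes("wrist",name)[:3]]
    return out,[(round(r["score"],2),onz(f,r["centre"],0)[:2].round(4).tolist()) for r in tip_of("wrist",name)[:2]]
E
python3 - <<'E'
from h import *
r=down(SY-np.pi/2); p=np.r_[C,.0995]
print(move_l(np.r_[C,.0995+.035],.05,until_force=6),st())
move_l(np.r_[C,.25],.2); print(st())
print(look("parts_tray",.034,(.462,-.365),pic="t0.png"))
print(st())
E
```

```text
False t 25.4 pos [0.5639 0.2178 0.1343] F [-1.  -0.3 -0.6] T [ 0.03 -0.01 -0.04] gap 0.413 gf 42.0
t 26.1 pos [0.5635 0.2177 0.2488] F [ 1.4  0.7 -1. ] T [-0.07  0.03  0.02] gap 0.412 gf 42.0
([(0.95, array([ 0.4679, -0.3602]), np.float64(1.549), (112.7, 75.0))], [(0.61, [0.4766, -0.3581])])
t 28.6 pos [ 0.4625 -0.3943  0.3999] F [-0.3  0.9 -0.4] T [ 0.01 -0.01  0.  ] gap 0.413 gf 42.0
```

View pics/t0.png

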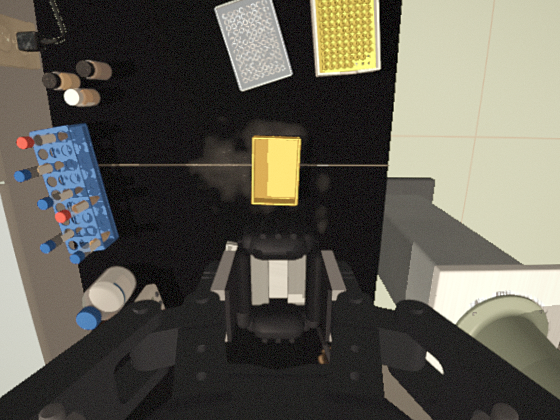

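```bash
python3 - <<'E'
from h import *
t=np.array([.468,-.360]); r=down(-.02)
p=np.r_[t+[0,.028],.12]
movep(tip(p),r); print(st())
p[2]=.035; print(move_l(tip(p),.1,until_force=8),st())
let_go(); print(st())
p[2]=.2; move_l(tip(p),.25)
# check the tray, then look at washer
print(look("nut",.024,t)); print([(round(q["score"],2)) for q in silhouettes("wrist","parts_tray")])
r=down(SY-np.pi/2)
yaw=SY-np.pi/2
movep(np.r_[C+.03*np.array([np.cos(yaw),np.sin(yaw)]),.28],r)
f=frame("wrist")
for n,z in(("washer",.126),("stud_top",.1415),("bar",.118)):
    print(n,[(round(q["score"],2),rect(f,q["mask"],z)) for q in silhouettes("wrist",n)[:2]],[(round(q["score"],2),onz(f,q["centre"],z-(.008 if n!="stud_top" else 0)).round(4)) for q in tip_of("wrist",n)[:2]])
save(f,"w4.png"); print("C expected px",proj(f,np.r_[C,.126]),st())
E
```

```text
t 32.6 pos [ 0.4681 -0.3321  0.0931] F [-1.1 -0.2 -0.5] T [-0.06  0.   -0.01] gap 0.409 gf 42.1
False t 33.6 pos [ 0.4685 -0.3324  0.0086] F [ 1.   0.2 -0.5] T [-0.04 -0.06  0.  ] gap 0.416 gf 42.0
t 34.1 pos [ 0.468  -0.332   0.0081] F [ 0.3 -0.3  1. ] T [ 0.01 -0.    0.  ] gap 0.999 gf 0.0
([(0.7, array([0.6215, 0.0663]), np.float64(0.405), (40.0, 18.7)), (0.67, array([ 0.4695, -0.3344]), np.float64(-0.001), (48.7, 39.4))], [(0.89, [0.4692, -0.3273])])
[]
washer [(0.9, (array([0.5635, 0.2173]), np.float64(1.377), (40.5, 39.7)))] [(0.83, array([0.5672, 0.2188, 0.118 ]))]
stud_top [(0.95, (array([0.6085, 0.2018]), np.float64(1.373), (249.8, 62.8)))] [(0.96, array([0.5648, 0.2207, 0.1415])), (0.71, array([0.5644, 0.2111, 0.1415]))]
bar [(0.96, (array([0.5501, 0.1454]), np.float64(1.375), (120.6, 32.1))), (0.51, (array([0.5503, 0.2844]), np.float64(1.392), (36.3, 19.9)))] [(0.7, array([0.5662, 0.2153, 0.11  ]))]
C expected px [279.03359754 209.02647946] t 41.6 pos [0.5585 0.1881 0.28  ] F [ 0.1  0.4 -0.8] T [-0.   -0.02  0.03] gap 1.000 gf 0.0
```

```bash
python3 - <<'E'
from h import *
r=down(SY-np.pi/2); w=np.array([.5637,.2175])
movep(tip(np.r_[w,.18]),r)
print(move_l(tip(np.r_[w,.106]),.08,until_force=8),st())
grab(35); sleep(.2); print(st())
p,F=null(tip(np.r_[w,.106]),r,n=2); print(p,F)
z0=p[2]
print(move_l(p+[0,0,.04],.04,until_force=6),st())
move_l(p+[0,0,.12],.2); print(st())
print(look("parts_tray",.034,(.468,-.360))); print(st())
E
```

```text
False t 43.2 pos [0.5642 0.2176 0.0796] F [ 0.4 -0.4  0.4] T [-0.01 -0.07 -0.02] gap 0.994 gf 0.0
t 43.9 pos [0.5639 0.2176 0.0795] F [-1.5 -0.9  5. ] T [-0.04  0.26  0.01] gap 0.471 gf 35.5
[0.5637 0.2175 0.079 ] [-0.6 -0.1  5.3]
True t 44.4 pos [0.5633 0.2174 0.0796] F [-1.5  0.2  4.9] T [-0.01  0.16 -0.03] gap 0.469 gf 35.6
t 45.1 pos [0.5629 0.2173 0.1977] F [ 0.6  0.1 -0.8] T [-0.03 -0.01 -0.02] gap 0.464 gf 35.5
([(0.92, array([ 0.4683, -0.36  ]), np.float64(1.534), (113.1, 74.9))], [(0.76, [0.4692, -0.363])])
t 47.6 pos [ 0.4685 -0.3893  0.3998] F [-0.2  0.6 -0.3] T [-0.05  0.05  0.01] gap 0.468 gf 35.5
```

```bash
python3 - <<'E'
from h import *
t=np.array([.4683,-.360]); r=down(-.02)
p=np.r_[t+[0,-.026],.12]
movep(tip(p),r)
p[2]=.033; print(move_l(tip(p),.1,until_force=8),st())
let_go(); print(st())
p[2]=.2; move_l(tip(p),.25)
print(look("washer",.010,t)); print([(round(q["score"],2),onz(frame("wrist"),q["centre"],.01).round(3)) for q in tip_of("wrist","nut")])
f=grab_frame("scene")
f=frame("scene")
for n,z in (("carry_tray",0),("timer",0),("reservoir",0)): print(n,[(round(q["score"],2),onz(f,q["centre"],z).round(3)) for q in tip_of("scene",n)])
print(st())
E
```

```text
False t 52.5 pos [ 0.4687 -0.3863  0.0065] F [-0.7  0.5 -0.5] T [-0.03 -0.03  0.04] gap 0.467 gf 35.6
t 53.0 pos [ 0.4684 -0.386   0.0061] F [ 0.3 -1.   0.6] T [ 0.02  0.06 -0.03] gap 0.999 gf 0.0
([(0.73, array([ 0.4714, -0.3884]), np.float64(-0.001), (38.4, 36.6))], [(0.82, [0.4772, -0.386]), (0.62, [0.4681, -0.3294])])
[(0.6, array([ 0.472, -0.333,  0.01 ]))]
carry_tray [(0.88, array([ 0.527, -0.163,  0.   ]))]
timer [(0.65, array([ 0.703, -0.103,  0.   ]))]
reservoir [(0.82, array([ 0.721,  0.014, -0.   ]))]
t 58.3 pos [ 0.4683 -0.39    0.4   ] F [0.7 0.6 0.3] T [-0.01  0.01  0.  ] gap 0.997 gf 0.0
```

```bash
python3 - <<'E'
from h import *
f=frame("scene"); save(f,"s2.png",1.4)
for n,p in dict(corner=(95,272),front=(160,340),front2=(430,538),ring=(290,381),pen1=(270,370),pen2=(333,389),beaker=(308,232),bottle=(287,205),dish=(365,245)).items(): print(n,onz(f,(p[0]/1.4,p[1]/1.4),0).round(3))
E
```

```text
corner [0.278 0.634 0.   ]
front [0.248 0.315 0.   ]
front2 [ 0.272 -0.371  0.   ]
ring [0.348 0.035 0.   ]
pen1 [0.342 0.085 0.   ]
pen2 [ 0.388 -0.039  0.   ]
beaker [0.724 0.41  0.   ]
bottle [0.777 0.554 0.   ]
dish [0.777 0.265 0.   ]
```

View pics/s2.png

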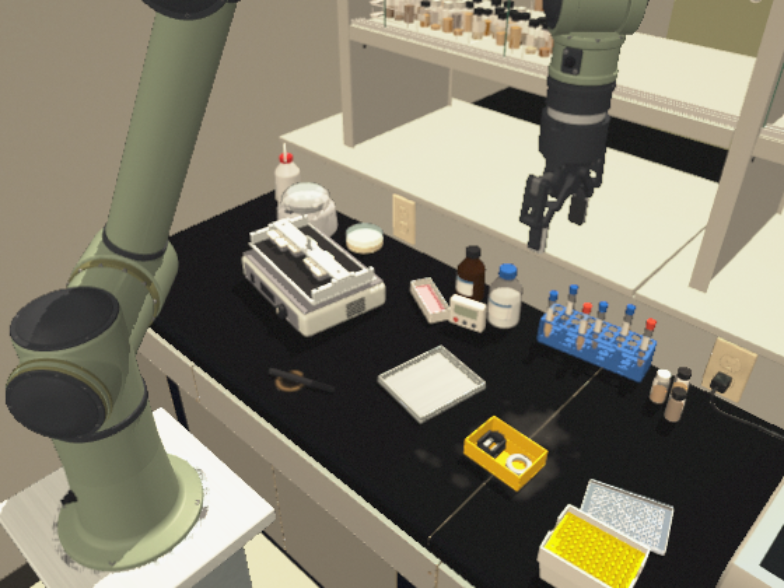

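```bash
python3 - <<'E'
from h import *
r=down(SY-np.pi/2); w=C
movep(tip(np.r_[w,.18]),r)
print(move_l(tip(np.r_[w,.108]),.08,until_force=8),st())
grab(70); sleep(.2); print(st())
p,F=null(tip(np.r_[w,.108]),r,n=2); print(p,F)
print(move_l(p+[0,0,.045],.04),st())
move_l(p+[0,0,.13],.2); print(st())
b=np.array([.345,-.215]); r2=down(-np.pi/2)
q=ik(tip(np.r_[b,.2]),r2); print(q)
movep(tip(np.r_[b,.15]),r2); print(st())
print(move_l(tip(np.r_[b,.03]),.15),st())
print(move_l(tip(np.r_[b,-.006]),.03,until_force=6),st())
f=frame("wrist"); save(f,"b1.png")
E
```

```text
False t 61.7 pos [0.5646 0.218  0.0816] F [0.6 0.4 0. ] T [ 0.01  0.01 -0.  ] gap 0.996 gf 0.0
t 62.5 pos [0.5645 0.218  0.0816] F [-1.5 -0.2  4.7] T [-0.04  0.25  0.06] gap 0.353 gf 69.8
[0.5641 0.2179 0.081 ] [-1.  -0.3  5.6]
False t 64.0 pos [0.5639 0.2179 0.1257] F [-0.4 -0.1  0.8] T [-0.03  0.   -0.02] gap 0.352 gf 69.2
t 64.5 pos [0.5637 0.2178 0.2102] F [ 0.5  0.4 -1.4] T [ 0.02 -0.01 -0.03] gap 0.349 gf 69.3
[-0.73935315  0.08731752 -0.58492789  0.89855091  0.         -2.31014948]
t 66.3 pos [ 0.3456 -0.2149  0.1231] F [ 0.2  0.  -1.1] T [ 0.04 -0.01 -0.04] gap 0.346 gf 69.3
False t 67.3 pos [ 0.3456 -0.2153  0.0035] F [ 0.  -0.5 -1. ] T [ 0.02 -0.02  0.05] gap 0.350 gf 69.3
True t 68.2 pos [ 0.3448 -0.2148 -0.0272] F [-2.   0.9  8.8] T [ 0.2   0.21 -0.01] gap 0.350 gf 75.0
```

```bash
python3 - <<'E'
from h import *
let_go(); b=np.array([.345,-.215])
move_l(tip(np.r_[b,.15]),.2); print(st())
print("bar",look("bar",.008,b))
print("tray",look("carry_tray",.014,(.527,-.163))); 
f=frame("wrist"); print([ (round(q["score"],2),rect(f,q["mask"],.014)) for q in silhouettes("wrist","carry_tray")])
yaw=SY-np.pi/2
movep(np.r_[C+.03*np.array([np.cos(yaw),np.sin(yaw)]),.31],down(yaw))
f=frame("wrist"); save(f,"w5.png",1.4)
Rm=R.from_euler('z',-SY).as_matrix()[:2,:2]
for q in silhouettes("wrist","box_a"):
    c,a,s=rect(f,q["mask"],.108); print(round(q["score"],2),c,a,s,"shaker frame mm",(Rm@(c-C)*1000).round(1))
for q in tip_of("wrist","box_a"): print(round(q["score"],2),(Rm@(onz(f,q["centre"],.088)[:2]-C)*1000).round(1))
print(st())
E
```

```text
t 69.8 pos [ 0.3445 -0.2145  0.1223] F [-0.2 -0.3 -0.1] T [-0.02 -0.02  0.02] gap 0.999 gf 0.0
bar ([(0.64, array([ 0.3463, -0.2145]), np.float64(1.569), (268.1, 32.1))], [(0.96, [0.3508, -0.2175]), (0.59, [0.4716, -0.3347])])
tray ([(0.58, array([ 0.5208, -0.1577]), np.float64(-0.205), (150.9, 131.9))], [(0.67, [0.5195, -0.1592])])
[(0.96, (array([ 0.5207, -0.1576]), np.float64(-0.197), (150.8, 131.9))), (0.25, (array([ 0.4663, -0.3601]), np.float64(1.539), (115.0, 80.2)))]
0.96 [0.5733 0.2497] -0.193 (56.2, 35.2) shaker frame mm [ 3. 33.]
0.79 [0.5596 0.1847] -0.162 (55.8, 34.4) shaker frame mm [  1.9 -33.4]
0.66 [0.548  0.1505] -0.171 (55.8, 33.6) shaker frame mm [ -2.9 -69.2]
0.64 [0.5679 0.287 ] -0.227 (56.0, 37.2) shaker frame mm [-9.5 68.6]
0.58 [0.5745 0.3232] -0.206 (54.8, 38.1) shaker frame mm [ -9.9 105.3]
0.92 [ -2.5 -68. ]
0.78 [  7.1 -36.3]
0.67 [-10.3 108.9]
0.61 [ 3.2 39.2]
0.57 [-12.   70.5]
t 73.6 pos [0.5589 0.1873 0.3103] F [ 1.4  0.2 -0.8] T [-0.02 -0.01  0.03] gap 1.001 gf 0.0
```

View pics/w5.png

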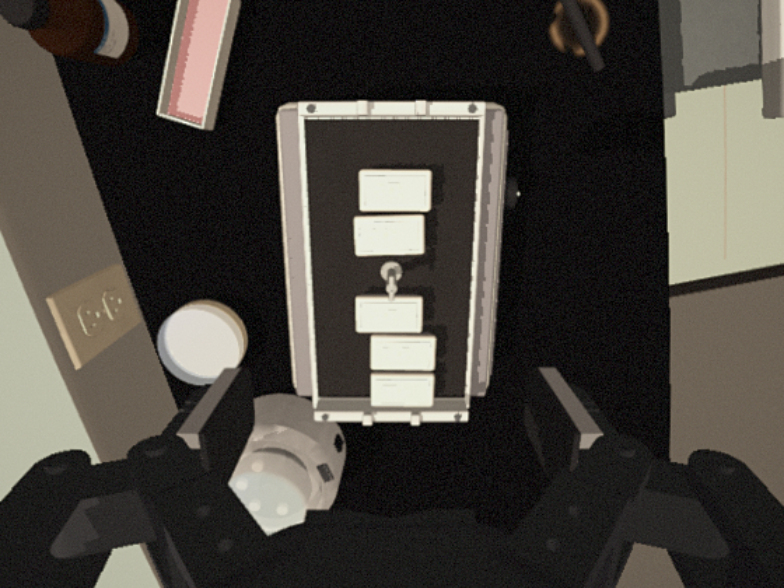

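```bash
cat >> h.py <<'E'
YW=SY-np.pi/2
B=[(-2.9,-70),(1.9,-34),(3,34),(-9.5,70),(-9.9,106)]
def pick(i):
    x,y=B[i]; g=S(np.clip(x,-5,5)/1e3,y/1e3,.18); r=down(YW)
    movep(tip(g),r); g[2]=.0905
    print("hit",move_l(tip(g),.09,until_force=8),st())
    grab(45); sleep(.15); print(st())
    g[2]=.2; move_l(tip(g),.15); print(st())
def place(k,t,off=0):
    r=down(YW); movep(tip([*t,.2]),r)
    s=get_state()["finger_gap"]
    if not .55<s<.72: print("LOST?",s); return False
    z=.0055+.020*k
    move_l(tip([*t,z+.012]),.15)
    h=move_l(tip([*t,z-.004]),.025,until_force=4); print("contact",h,"dz mm",round((get_state()["position"][2]+TO-z)*1000,1),st())
    return True
def release(t):
    let_go(); move_l(tip([*t,.2]),.2)
E
python3 - <<'E'
from h import *
t=[.5207,-.1577]
pick(0)
if place(0,t):
    release(t)
    yaw=YW; movep(np.r_[np.array(t)+.03*np.array([np.cos(yaw),np.sin(yaw)]),.31],down(yaw)); f=frame("wrist")
    for n,z in(("box_a",.023),("carry_tray",.014)): print(n,[(round(q["score"],2),rect(f,q["mask"],z)) for q in silhouettes("wrist",n)[:2]])
    f=frame("wrist"); print("t",st())
E
```

```text
hit False t 75.5 pos [0.5485 0.1498 0.0641] F [ 0.5 -0.4  1. ] T [-0.02  0.01 -0.02] gap 0.999 gf 0.0
t 76.0 pos [0.5485 0.1499 0.0643] F [ 0.1 -0.5  5.8] T [-0.06  0.22 -0.05] gap 0.643 gf 48.7
t 76.9 pos [0.5471 0.1496 0.1719] F [-0.6 -0.4 -1.5] T [ 0.01 -0.01  0.03] gap 0.641 gf 48.1
contact True dz mm 0.8 t 79.9 pos [ 0.5208 -0.1578 -0.0207] F [-0.6 -0.4  5.1] T [0.03 0.02 0.03] gap 0.643 gf 48.7
box_a [(0.94, (array([ 0.5219, -0.1578]), np.float64(-0.193), (55.7, 32.8))), (0.16, (array([0.5316, 0.1271]), np.float64(-0.336), (237.3, 110.5)))]
carry_tray [(0.81, (array([ 0.5206, -0.158 ]), np.float64(-0.201), (150.1, 133.5))), (0.46, (array([0.7032, 0.006 ]), np.float64(1.067), (134.7, 42.5)))]
t t 82.3 pos [ 0.5142 -0.1865  0.3081] F [ 0.1 -0.5 -0.3] T [-0.    0.01 -0.01] gap 1.000 gf 0.0
```

```bash
cat >> h.py <<'E'
def see(t,k):
    movep(np.r_[np.array(t)+.03*np.array([np.cos(YW),np.sin(YW)]),.33],down(YW)); f=frame("wrist")
    for n,z in(("box_a",.003+.02*k),("carry_tray",.014)): print(n,[(round(q["score"],2),rect(f,q["mask"],z)) for q in silhouettes("wrist",n)[:1]])
    return f
E
python3 - <<'E'
from h import *
t=[.5207,-.1577]
for i in (1,2):
    pick(i)
    if not place(i,t): break
    release(t); see(t,i+1)
print(st())
E
```

```text
hit False t 84.9 pos [0.5601 0.1843 0.0641] F [0.4 0.4 0.3] T [-0.01  0.01  0.02] gap 0.996 gf 0.0
t 85.4 pos [0.5601 0.1843 0.0643] F [-0.8  0.2  5.1] T [-0.07  0.16  0.04] gap 0.639 gf 48.7
t 86.3 pos [0.5587 0.184  0.1719] F [ 0.6 -0.3 -1.6] T [ 0.04 -0.01 -0.04] gap 0.643 gf 48.1
contact True dz mm 0.8 t 89.3 pos [ 0.5208 -0.1578 -0.0007] F [-1.1  0.6  4.8] T [ 0.01  0.09 -0.04] gap 0.638 gf 48.7
box_a [(0.94, (array([ 0.5208, -0.1589]), np.float64(-0.193), (54.6, 32.7)))]
carry_tray [(0.78, (array([ 0.521 , -0.1579]), np.float64(-0.201), (150.5, 133.7)))]
hit False t 94.5 pos [0.5741 0.2509 0.0642] F [0.2 0.1 0.6] T [-0.01  0.02 -0.02] gap 0.999 gf 0.0
t 95.0 pos [0.5742 0.2509 0.0644] F [-0.8 -0.5  5.3] T [-0.03  0.14  0.04] gap 0.639 gf 49.0
t 95.9 pos [0.5728 0.2504 0.1718] F [ 0.1 -0.6 -1.3] T [-0.05 -0.    0.01] gap 0.639 gf 48.4
contact True dz mm 0.8 t 99.0 pos [ 0.5209 -0.1578  0.0193] F [-0.8 -0.2  4.3] T [0.05 0.09 0.03] gap 0.642 gf 49.0
box_a [(0.97, (array([ 0.5228, -0.1583]), np.float64(-0.193), (53.6, 31.5)))]
carry_tray [(0.69, (array([ 0.5208, -0.158 ]), np.float64(-0.2), (150.1, 131.1)))]
t 101.2 pos [ 0.5141 -0.1865  0.3277] F [-0.6 -0.9 -0.2] T [ 0.04  0.01 -0.02] gap 0.998 gf 0.0
```

```bash
python3 - <<'E'
from h import *
t=[.5207,-.1577]
for i in (3,4):
    pick(i)
    if not place(i,t): break
    release(t); f=see(t,i+1)
save(f,"end.png")
# pile edges check from side + state of the rest
for cam in("scene","side"):
    f=frame(cam); save(f,cam+"_end.png")
    for n,z in (("box_a",.083),("nut",.01),("washer",.004),("parts_tray",0),("bar",.004),("timer",0),("reservoir",0)): print(cam,n,[(round(q["score"],2),onz(f,q["centre"],z)[:2].round(3).tolist()) for q in tip_of(cam,n)[:2]])
print(st())
E
python3 - <<'E'
import cv2,numpy as np
a=cv2.imread('pics/side_end.png')[170:360,180:400];b=cv2.imread('pics/end.png')[:290,140:440]
a=cv2.resize(a,(400*220//190*1,400));b=cv2.resize(b,(330,320));b=cv2.copyMakeBorder(b,0,80,0,0,0)
cv2.imwrite('pics/fin.png',np.hstack([a,b]))
E
```

```text
hit False t 104.2 pos [0.5731 0.2878 0.0642] F [-0.3  0.3  1. ] T [ 0.   -0.03  0.01] gap 1.000 gf 0.0
t 104.7 pos [0.5731 0.2878 0.0644] F [-0.3  0.7  5.7] T [-0.06  0.23  0.04] gap 0.638 gf 49.0
t 105.6 pos [0.5718 0.2873 0.1718] F [ 0.5  0.4 -0.2] T [ 0.01  0.06 -0.03] gap 0.638 gf 48.4
contact True dz mm 0.8 t 108.7 pos [ 0.5209 -0.1578  0.0393] F [-0.6 -0.1  6.4] T [ 0.1   0.26 -0.  ] gap 0.641 gf 49.2
box_a [(0.81, (array([ 0.522 , -0.1583]), np.float64(-0.193), (55.2, 31.5)))]
carry_tray [(0.94, (array([ 0.5208, -0.1575]), np.float64(-0.192), (151.6, 133.7)))]
hit False t 113.9 pos [0.58   0.3231 0.0643] F [ 0.1  0.7 -0.5] T [-0.01 -0.   -0.04] gap 1.000 gf 0.0
t 114.4 pos [0.58   0.3232 0.0644] F [-0.4  0.1  6. ] T [-0.02  0.23  0.05] gap 0.643 gf 49.1
t 115.3 pos [0.5786 0.3226 0.1717] F [-0.6 -0.  -0.6] T [-0.    0.01 -0.04] gap 0.644 gf 48.5
contact True dz mm 0.8 t 118.4 pos [ 0.5209 -0.1579  0.0593] F [-0.2  0.4  6.6] T [ 0.04  0.26 -0.03] gap 0.643 gf 49.3
box_a [(0.69, (array([ 0.5188, -0.1805]), np.float64(-0.194), (46.8, 4.9)))]
carry_tray [(0.98, (array([ 0.5202, -0.1591]), np.float64(-0.211), (150.3, 133.0)))]
scene box_a [(0.77, [0.518, -0.157]), (0.68, [0.465, -0.215])]
scene nut [(0.79, [0.446, -0.342])]
scene washer [(0.59, [0.47, -0.399])]
scene parts_tray [(0.88, [0.464, -0.372])]
scene bar [(0.58, [0.343, -0.211])]
scene timer [(0.91, [0.713, -0.104]), (0.2, [0.342, -0.221])]
scene reservoir [(0.95, [0.707, 0.005]), (0.55, [0.46, -0.336])]
side box_a [(0.79, [0.519, -0.159]), (0.7, [0.504, -0.185])]
side nut [(0.88, [0.463, -0.343])]
side washer [(0.4, [0.466, -0.397])]
side parts_tray [(0.82, [0.463, -0.367])]
side bar [(0.97, [0.346, -0.229])]
side timer [(0.71, [0.699, -0.095]), (0.32, [0.517, -0.159])]
side reservoir [(0.78, [0.702, -0.001])]
t 121.2 pos [ 0.515  -0.1872  0.3301] F [-0.5 -0.6  0.1] T [ 0.02  0.01 -0.05] gap 1.004 gf 0.0
```

View pics/fin.png

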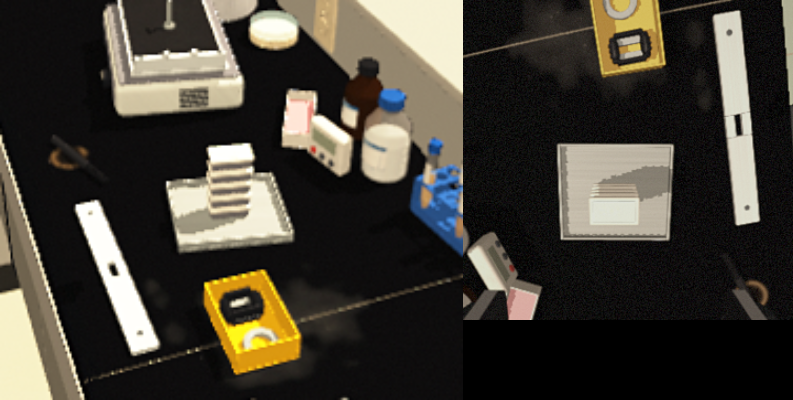

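The picture shows the shaker platform empty and five boxes in one straight pile in the steel tray. The nut and washer are in the yellow tray, the bar lies flat on the bench, and the timer and trough haven't moved.

```bash
python3 -c "
from h import *
print(sign_off())"
```

```text
the job is handed in; nothing more can be done
None
```

The job is handed in at about 121 s: nut and washer in the yellow tray, bar flat on the bench, all five boxes in one aligned pile, lids up, in the steel tray, and the timer and trough not touched.

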